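# Put the check weights away after a balance check

## Task

The balance check is finished and four brass weights still stand stacked on the balance pan. Take the stack down and put each weight away upright and lying flat in the storage block whose round well is made for it: the widest weight in the widest well, and so on down to the knob weight in the narrowest. Do not lean on the balance, tip a weight over, or disturb the dropper bottle and the powder jar.

Things in the scene. Friction and masses are not known exactly. Their poses are not given: they have to be found in the camera images.
- disc_large: flat round brass weight, loose, plain cylinder 56 mm in diameter and 26 mm tall, under 1 kg. Starts bottom of the stack, standing on the balance pan. Origin at the centre of its underside, z up the axis.
- disc_medium: flat round brass weight, loose, plain cylinder 46 mm in diameter and 26 mm tall, under 1 kg. Starts second from the bottom of the stack. Origin at the centre of its underside, z up the axis.
- disc_small: flat round brass weight, loose, plain cylinder 36 mm in diameter and 26 mm tall, under 1 kg. Starts third from the bottom of the stack. Origin at the centre of its underside, z up the axis.
- knob_weight: round brass weight with a knob, loose, about 50 g, 33 mm tall in all; body a plain cylinder 26 mm in diameter up to 20 mm above its underside, then a narrower neck and knob. Starts at the top of the stack, standing on the small flat weight. Origin at the centre of its underside, z up the axis.
- block_70: dark wooden storage block, fixed, 80 x 80 mm and 14 mm high, with one round flat-bottomed well 70 mm in diameter in the middle of its top, 4 mm deep (well floor 10 mm above the worktop, rim 14 mm). The four blocks differ only in well width. This well is for the 56 mm wide weight, 7 mm clear all round. Origin at the centre of the underside, on the worktop, right below the well's centre; z up.
- block_60: dark wooden storage block, fixed, 80 x 80 mm and 14 mm high, with one round flat-bottomed well 60 mm in diameter in the middle of its top, 4 mm deep (well floor 10 mm above the worktop, rim 14 mm). The four blocks differ only in well width. This well is for the 46 mm wide weight, 7 mm clear all round. Origin at the centre of the underside, on the worktop, right below the well's centre; z up.
- block_50: dark wooden storage block, fixed, 80 x 80 mm and 14 mm high, with one round flat-bottomed well 50 mm in diameter in the middle of its top, 4 mm deep (well floor 10 mm above the worktop, rim 14 mm). The four blocks differ only in well width. This well is for the 36 mm wide weight, 7 mm clear all round. Origin at the centre of the underside, on the worktop, right below the well's centre; z up.
- block_40: dark wooden storage block, fixed, 80 x 80 mm and 14 mm high, with one round flat-bottomed well 40 mm in diameter in the middle of its top, 4 mm deep (well floor 10 mm above the worktop, rim 14 mm). The four blocks differ only in well width. This well is for the 26 mm wide weight, 7 mm clear all round. Origin at the centre of the underside, on the worktop, right below the well's centre; z up.
- balance: low white bench balance, fixed, 150 (x) x 130 (y) mm, body 40 mm high, with a round steel pan 96 mm in diameter whose top is 50 mm above the worktop; the pan's centre, where the stack stands, is 20 mm along the balance's own +x from the origin. Display and keys at its -x end. Origin: centre of the underside; z up. Press it with under 25 N.
- dropper_bottle: bystander, to be left alone: loose amber glass dropper bottle with a black cap, 34 mm in diameter, 82 mm tall. Origin at the centre of the underside, z up.
- powder_jar: bystander, to be left alone: loose white plastic jar with a brown screw lid, 53 mm in diameter, 77 mm tall. Origin at the centre of the underside, z up.

How it is judged:
By the outcome, as a careful person would: the job done as asked, in the order asked, and still so for the second after the job is handed in, with the robot touching nothing.
It also fails if it takes over 128 s, if anything falls off the work surface, if the arm or the gripper's body presses on something with over 40 N, if the wrist force passes 120 N, or if a joint passes its speed limit or range.

## Robot

A 6-joint arm with a two-finger parallel gripper is mounted at the origin on a cart in front of the work surface, level with it; the furniture and walls round the work are solid. World frame = base frame: x ahead of the robot, y to its left, z up, the work surface at z = 0. Lengths are in mm, angles in rad, forces in N, time in s.
With the tool pointing down it reaches from about 350 to 875 mm from the base axis. Payload 4.2 kg.
Tool frame: the origin (TCP) lies at the very end of the fingers, on their centre line; the grasp point (between the pads) lies 19 mm behind it; z points along the fingers, y is the line along which they close (so a half turn about z gives the same grasp; the last joint's range is limited). The gripper opens to 87 mm and grips with 3 to 60 N. Pads are 19 mm wide; open, the fingers measure 117 mm over their backs; the gripper's body (75 mm by 190 mm) begins 51 mm behind the grasp point.
Start: joints at [-1.061, 0.385, 0.008, 0, -1.194, -0.259], TCP at [155.129, -605.421, 194.45] pointing down, gripper open.
Joint ranges: [-3.14, 3.14], [-1.21, 2.06], [-1.07, 1.41], [-3.16, 2.05], [-2.99, -0.16], [-3.1, 3.1]. Speed limits (rad/s): [2.79, 2.79, 3.14, 3.14, 3.14, 3.14].

## Interface

Orientations are given as a unit quaternion [w, x, y, z].
In Python, from station import sensors, optics, arm, models gives the robot as it stands.
- The arm moves only by the shell command python3 -m pendant 'ROWS' [FORCE]. ROWS is JSON, a list of rows, each an object with "angular": the turn, a rotation vector about the tool's x, y, z in rad, a list of three; "offset": the shift along the tool's x, y, z in m, a list of three; "claw": the opening, from -1 (shut) to 1 (fully open). In form: [{"angular": [ax, ay, az], "offset": [tx, ty, tz], "claw": claw}, ...]. A call has 1 to 10 rows; each row is the pose to reach, as a shift and turn from the pose commanded when the call began, along the tool's axes at that moment; what a row does not reach only later rows make up. A row lasts 1/8 s, in which the tool goes at most 62.5 mm and 10.7 degrees, less where a joint would pass 70% of its speed; a pose out of reach is approached as far as the arm can. A call with a gripper value outside its range is refused whole. The fingers move at their own pace and stop on an object; FORCE is the grip in N (left out, the last holds). Time passes only in rows, so rows that repeat a pose let the fingers close. It gives the time, the measured TCP pose, the force, the opening and the grip force at its end, in the units of the state.
- sensors.observe(): the state, without advancing time (a new reading comes with each control period).
- optics.camera(name): name is "side" or "top"; returns a dict with "color" (384x512x3 uint8, red, green, blue), "z_map" (384x512 float32, mm along the optical axis (not along the pixel's ray), 0 where there is no reading), "mtx" (3x3 intrinsics, pixels), "position" and "orientation" of the camera in the world. Camera axes: x right, y up, looking along -z (the intrinsics and any distortion apply to the point x, -y, -z); pixel columns grow to the right and rows downward; lengths in mm; the calibration is good to about 2 mm. A picture is of the moment at which its call begins.
- arm.hand_in(): hands the job in; it is judged then, once.
Trained networks look in a picture, given as the dict that the camera call returned (one of the last four; its "shot" number tells which), for a name from the list of things; names that differ only in an ending like _2 or _b are one class to them, and where a whole thing is asked for, a point or a joint stands for the part that bears it (a point fixed in the world has none). Each returns a list of dicts, best first, with "conf" (0 to 1); they miss things now and then, are a little off and sometimes report something else, mostly with a low value. They report only what shows in the picture. A call takes as long as a camera call.
- models.silhouettes(query, picture): "pixels" (384x512 bool, what is visible of it) and "xy" ([column, row] in pixels, amid what is visible of it).
The state is a dict: "time": time; "qpos": joint angles; "qd": joint speeds; "effort": joint torques, N m; "eef_pos": TCP position; "orientation": TCP orientation; "ft_force": force on the tool from outside, world axes, zero at the start; "ft_torque": the same for the moment, N m; "opening": finger opening in mm; "finger_force": force on a finger pad.
Only numpy, scipy, OpenCV 4.12 (cv2) and the standard library are available. Lean on these libraries where they do the work, as an engineer would, in place of code of your own. Each camera call takes 0.05 s, during which the arm holds its last target. There are 200 camera calls.

## Working session

There is one attempt and no reset: what is moved stays moved. The work goes in short steps, Python scripts to look and compute and a shell command to move; the robot and the scene stay as the last step left them, time stands still between calls to the robot, and variables do not carry over. Pictures are saved under pics/ and viewed, at most 14 in all, crops included, and the job is handed in when it is done.

```bash
ls; mkdir -p pics; cat > h.py <<'E'
import numpy as np, cv2
from scipy.spatial.transform import Rotation as R
from station import sensors, optics, arm, models
def quat(q): return R.from_quat([q[1],q[2],q[3],q[0]])
def cloud(p):
    v,u=np.mgrid[0:384,0:512]; z=p['z_map']; K=np.array(p['mtx'])
    c=np.stack([(u-K[0,2])/K[0,0]*z,-(v-K[1,2])/K[1,1]*z,-z],-1)
    w=c.reshape(-1,3)@quat(p['orientation']).as_matrix().T+np.array(p['position'])
    w=w.reshape(384,512,3); w[z==0]=np.nan; return w
def save(p,n): cv2.imwrite('pics/'+n+'.png',p['color'][:,:,::-1])
E
python3 - <<'E'
from h import *
s=sensors.observe(); print({k:np.round(v,3) for k,v in s.items()})
names="disc_large disc_medium disc_small knob_weight block_70 block_60 block_50 block_40 balance dropper_bottle powder_jar".split()
for c in ('top','side'):
    p=optics.camera(c); save(p,c+'0'); w=cloud(p)
    print(c,{k:np.round(p[k],2).tolist() for k in p if k not in('color','z_map')})
    for n in names:
        for d in models.silhouettes(n,p)[:4]:
            m=d['pixels']; q=w[m]; q=q[~np.isnan(q[:,0])]
            if len(q)==0: print(n,d['conf'],d['xy'],m.sum());continue
            print(n,round(d['conf'],2),np.round(d['xy']),m.sum(),'med',np.round(np.median(q,0)),'lo',np.round(np.percentile(q,2,0)),'hi',np.round(np.percentile(q,98,0)))
E
```

```text
pics
{'time': np.float64(0.0), 'qpos': array([-1.061e+00,  3.860e-01,  7.000e-03, -1.000e-03, -1.194e+00,
       -2.590e-01]), 'qd': array([ 0.   ,  0.001, -0.001, -0.   ,  0.002,  0.001]), 'effort': array([ 1.0000e-03, -3.9067e+01,  1.8740e+01,  4.2200e+00,  1.1000e-02,
       -0.0000e+00]), 'eef_pos': array([ 154.943, -604.785,  193.357]), 'orientation': array([-0.   , -0.125,  0.992,  0.001]), 'ft_force': array([ 0.207, -0.97 , -0.156]), 'ft_torque': array([-0.07 ,  0.02 , -0.021]), 'finger_force': np.float64(0.0), 'opening': np.float64(87.114)}
top {'mtx': [[353.58, 0.0, 255.6], [0.0, 353.58, 184.17], [0.0, 0.0, 1.0]], 'position': [272.95, -21.06, 1118.06], 'orientation': [-0.69, -0.08, 0.08, 0.72], 'shot': 1}
disc_large 0.6 [238. 214.] 91 med [421.  29.  76.] lo [409.  18.  51.] hi [454.  55.  85.]
disc_medium 0.46 [229. 214.] 23 med [418.  48. 101.] lo [414.  35.  89.] hi [421.  60. 106.]
knob_weight 0.44 [228. 206.] 82 med [437.  47. 149.] lo [427.  35. 129.] hi [451.  60. 162.]
block_70 0.97 [283. 207.] 680 med [ 438. -111.   13.] lo [ 399. -150.   -2.] hi [479. -70.  18.]
bl
[... 3411 characters left out ...]
47.    4.] hi [478. -68.  16.]
block_40 0.89 [313. 208.] 477 med [ 441. -217.   11.] lo [ 401. -265.    0.] hi [ 482. -184.   15.]
block_40 0.66 [241. 290.] 1077 med [435. 193.  13.] lo [397. 148.   2.] hi [476. 229.  16.]
block_40 0.59 [325. 200.] 402 med [ 436. -322.   11.] lo [ 396. -368.    1.] hi [ 479. -284.   16.]
block_40 0.59 [297. 227.] 524 med [ 436. -105.   13.] lo [ 399. -147.    4.] hi [478. -68.  16.]
balance 0.61 [263. 249.] 2185 med [444.  89.  40.] lo [383.  -9.   4.] hi [527. 117.  51.]
dropper_bottle 0.65 [191. 251.] 391 med [581. 172.  45.] lo [571. 158.   6.] hi [597. 180.  82.]
powder_jar 0.15 [274. 240.] 210 med [423.  66.  67.] lo [411.  37.  53.] hi [453.  74.  77.]
```

```bash
python3 - <<'E'
from h import *
p=optics.camera('top'); q=optics.camera('side')
a=cv2.resize(p['color'][145:245,140:380],None,fx=3.3,fy=3.3,interpolation=cv2.INTER_CUBIC)[:,:,::-1]
b=cv2.resize(q['color'][150:320,160:360],None,fx=3.3,fy=3.3,interpolation=cv2.INTER_CUBIC)[:,:,::-1]
cv2.imwrite('pics/a.png',a);cv2.imwrite('pics/b.png',b)
for pp,n in((p,'top'),(q,'side')):
    w=cloud(pp)
    for d in models.silhouettes('block_70',pp)[:4]:
        m=d['pixels']; g=w[m]; ok=~np.isnan(g[:,0]); z=g[ok,2]
        top=g[ok][z>8]; r=cv2.minAreaRect(top[:,:2].astype(np.float32))
        print(n,np.round(r[0],1),np.round(r[1],1),round(r[2],1),np.histogram(z,bins=[-5,0,5,8,9,10,11,12,13,14,15,16,18])[0])
    # stack slices
    g=w.reshape(-1,3); g=g[(abs(g[:,0]-438)<60)&(abs(g[:,1]-47)<60)]
    for lo,hi in((44,56),(56,74),(80,99),(106,124),(132,146),(150,170)):
        s=g[(g[:,2]>lo)&(g[:,2]<hi)]; print(n,lo,hi,len(s),np.round(np.percentile(s,[3,50,97],axis=0),1).tolist() if len(s) else '')
E
```

```text
top [437.  186.7] [79.5 81.5] 5.7 [ 3  2 37 41 53 63 65 98 97 68 37 41]
top [ 437.6 -108.2] [80.2 79.7] 2.3 [  1   6  21  25  37  49  69  88 104  93  71  66]
top [ 440.8 -224.8] [79.6 78.4] 7.3 [ 0  4 63 49 71 87 81 73 63 36 34 23]
top [ 435.2 -327.7] [81.9 77.7] 86.7 [14 28 48 42 72 61 75 80 69 72 57 50]
top 44 56 514 [[395.4, 3.9, 44.3], [439.0, 47.9, 49.5], [491.9, 91.5, 53.5]]
top 56 74 31 [[407.6, 18.4, 57.8], [414.4, 31.2, 72.0], [443.2, 64.4, 73.8]]
top 80 99 17 [[414.4, 27.9, 80.4], [417.6, 44.8, 89.4], [439.6, 71.1, 98.4]]
top 106 124 11 [[418.7, 31.6, 107.5], [419.8, 42.9, 115.2], [437.6, 58.6, 123.0]]
top 132 146 14 [[426.7, 34.7, 133.3], [430.9, 43.1, 141.4], [439.5, 59.0, 145.8]]
top 150 170 28 [[433.4, 40.8, 150.2], [438.4, 47.7, 158.4], [448.1, 56.9, 161.9]]
side [437.6 187.1] [79.3 83.1] 4.7 [  2  61  60  45  86 113  79  98 226 195  87  17]
side [ 438.4 -317. ] [111.3  81.9] 83.2 [11 34 30 24 36 51 39 39 55 54 27  7]
side [ 442.2 -225.1] [79.1 86.8] 5.9 [ 4 45 33 25 62 71 51 46 49 49 14  5]
side [435.9 -58.2] [ 82. 183.] 3.2 [ 12  32  27  21  31  38  41  50 115 126  46   8]
side 44 56 444 [[395.7, 17.3, 44.9], [430.1, 68.1, 50.1], [492.8, 93.2, 54.5]]
side 56 74 147 [[410.6, 38.2, 56.8], [426.3, 67.8, 64.9], [454.7, 73.5, 73.4]]
side 80 99 135 [[415.9, 44.9, 80.6], [428.1, 68.1, 89.5], [452.9, 72.6, 98.7]]
side 106 124 97 [[420.5, 41.9, 106.7], [428.6, 61.4, 115.4], [448.0, 66.4, 122.8]]
side 132 146 64 [[428.0, 43.5, 133.0], [435.5, 56.3, 138.8], [451.2, 61.2, 145.7]]
side 150 170 37 [[432.2, 44.0, 150.2], [438.5, 50.4, 157.7], [445.9, 54.8, 161.3]]
```

View pics/a.png

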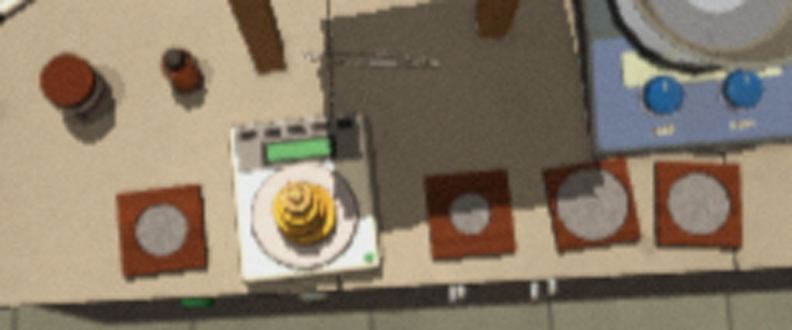

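View pics/b.png

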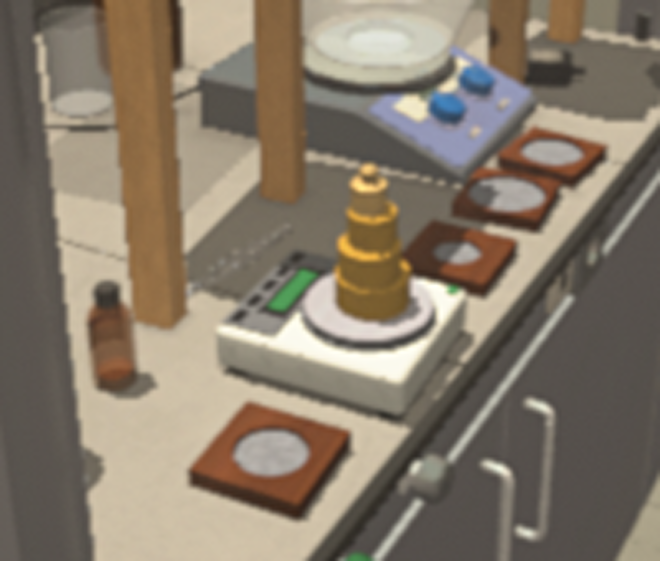

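```bash
python3 - <<'E'
from h import *
from scipy.optimize import least_squares
P={n:optics.camera(n) for n in('top','side')}; W={n:cloud(p) for n,p in P.items()}
A=[]
for n,p in P.items():
    hsv=cv2.cvtColor(p['color'],cv2.COLOR_RGB2HSV); K=np.array(p['mtx']); M=quat(p['orientation']).as_matrix(); o=np.array(p['position'])
    for d in models.silhouettes('block_70',p)[:4]:
        m=d['pixels']; hull=np.zeros(m.shape,np.uint8); cs=np.argwhere(m)[:,::-1].astype(np.int32); cv2.fillConvexPoly(hull,cv2.convexHull(cs),1)
        hull=cv2.erode(hull,np.ones((3,3)))
        g=((hsv[:,:,1]<110)&(hull>0)).astype(np.uint8)
        k,l,st,ce=cv2.connectedComponentsWithStats(g); i=1+np.argmax(st[1:,4]); v,u=np.nonzero(l==i)
        c=np.stack([(u-K[0,2])/K[0,0],-(v-K[1,2])/K[1,1],-np.ones(len(u))],-1)@M.T
        xy=o+c*((10-o[2])/c[:,2])[:,None]
        e=cv2.fitEllipse(cv2.convexHull(xy[:,:2].astype(np.float32))) 
        print(n,'well',np.round(xy.mean(0)[:2],1),'ell',np.round(e[0],1),np.round(e[1],1),'zfloor',np.nanmedian(W[n][l==i][:,2]).round(1))
for n in P:
    g=W[n].reshape(-1,3); A.append(g[(abs(g[:,0]-438)<40)&(abs(g[:,1]-47)<40)])
for sel,lab in(([0,1],'both'),([0],'top'),([1],'side')):
  for lo,hi,r in((54,74,28),(80,100,23),(106,126,18),(132,146,13),(156,168,None)):
    s=np.vstack([A[i] for i in sel]); s=s[(s[:,2]>lo)&(s[:,2]<hi)]
    if r is None: print(lab,'knobtop',s.mean(0).round(1),len(s));continue
    f=least_squares(lambda c:np.hypot(s[:,0]-c[0],s[:,1]-c[1])-r,[438,47],loss='soft_l1')
    print(lab,lo,len(s),f.x.round(1),np.abs(f.fun).mean().round(1))
p=P['side'];d=models.silhouettes('balance',p)[0];
g=np.vstack([W['top'].reshape(-1,3),W['side'].reshape(-1,3)]);g=g[~np.isnan(g[:,0])]
H,_,_=np.histogram2d(g[:,0],g[:,1],[1,2]) if 0 else (0,0,0)
xs=np.arange(200,700,40);ys=np.arange(-440,320,40)
print('y',ys)
for x in xs[::-1]:
    print(x,[int(np.percentile(t,98)) if len(t:=g[(abs(g[:,0]-x-20)<20)&(abs(g[:,1]-y-20)<20)][:,2])>4 else -9 for y in ys])
save(P['top'],'full')
E
```

```text
top well [ 438.  -328.7] ell [ 438.2 -328.9] [58.8 60. ] zfloor 10.6
top well [437.6 187.1] ell [437.5 187. ] [48.6 49.3] zfloor 9.5
top well [ 439.2 -108.9] ell [ 439.2 -108.9] [39.5 39.9] zfloor 9.9
top well [ 442.3 -227. ] ell [ 442.5 -227. ] [67.6 69.2] zfloor 10.2
side well [440.6 185. ] ell [440.8 184.6] [50.  51.2] zfloor 10.4
side well [ 442.9 -111.9] ell [ 443.1 -112. ] [39.1 42.9] zfloor 10.5
side well [ 445.7 -229.1] ell [ 446.  -229.8] [71.7 74. ] zfloor 10.6
side well [ 440.6 -332.6] ell [ 440.6 -332.4] [58.8 62.6] zfloor 10.5
both 54 207 [438.5  44.8] 1.6
both 80 160 [438.6  48.8] 0.9
both 106 134 [437.9  46.6] 1.0
both 132 74 [440.7  47.1] 0.7
both knobtop [439.2  48.8 159.7] 38
top 54 41 [436.8  47.5] 3.8
top 80 21 [437.5  49.8] 0.8
top 106 20 [437.1  47.2] 1.2
top 132 10 [439.6  47.5] 0.2
top knobtop [438.9  47.6 159.8] 18
side 54 166 [438.7  44.6] 1.0
side 80 139 [438.7  48.7] 0.9
side 106 114 [438.   46.6] 0.9
side 132 64 [440.9  47.1] 0.7
side knobtop [439.6  49.9 159.7] 20Traceback (most recent call last):
  File "<stdin>", line 24, in <module>
IndexError: list index out of range
```

View pics/side0.png

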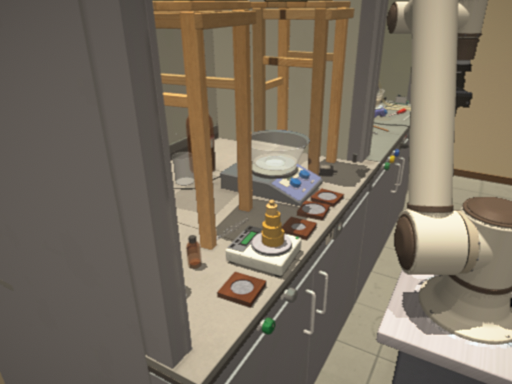

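```bash
python3 - <<'E'
from h import *
g=np.vstack([cloud(optics.camera(n)).reshape(-1,3) for n in('top','side')]);g=g[~np.isnan(g[:,0])]
xs=np.arange(240,680,40);ys=np.arange(-640,360,40)
print('y',ys.tolist())
for x in xs[::-1]:
    print(x,[int(np.percentile(t,98)) if len(t:=g[(abs(g[:,0]-x-20)<20)&(abs(g[:,1]-y-20)<20)][:,2])>3 else -9 for y in ys])
E
```

```text
y [-640, -600, -560, -520, -480, -440, -400, -360, -320, -280, -240, -200, -160, -120, -80, -40, 0, 40, 80, 120, 160, 200, 240, 280, 320]
640 [405, 3, 3, -9, 569, 637, 94, 94, 95, 162, 660, 667, 673, 678, 679, 682, 678, 575, 574, 3, 3, 3, 2, 5, 17]
600 [2, 2, 3, 3, 569, 637, 95, 94, 94, 162, 126, 574, 574, 678, 678, 686, 693, 575, 573, 3, 22, 3, 2, 3, 3]
560 [490, 577, 577, 577, 574, 636, 119, 98, 141, 163, 62, 5, 551, 552, 551, 568, 572, 568, 566, 82, 82, 74, 80, 78, 2]
520 [516, 572, 574, 574, 573, 574, 164, 164, 163, 163, 49, 4, 3, 4, 3, 42, 45, 44, 43, 3, 2, 17, 77, 7, 3]
480 [550, 550, 549, 549, 553, 32, 35, 34, 50, 819, 819, 819, 819, 819, 819, 819, 819, 819, 819, 819, 819, 818, 2, 2, 3]
440 [3, 4, 11, 3, 3, 4, 15, 16, 800, 819, 819, 819, 819, 819, 819, 819, 819, 819, 818, 819, 819, 818, 768, 2, 29]
400 [3, 3, 2, 3, 3, 2, 13, 15, 16, 15, 14, 14, 15, 15, 15, 41, 130, 150, 50, 15, 15, 15, 2, 2, 2]
360 [3, 3, 3, 3, 3, 3, 3, 15, 11, 3, 4, 6, 13, 12, 10, 40, 50, 50, 41, 3, 13, 14, 2, 2, 2]
320 [-850, -850, -848, 569, 558, -852, -852, -848, -849, -850, -852, -846, -848, -850, -847, -851, -850, -851, -849, -848, -851, -852, -853, -847, -848]
280 [-852, -852, -851, 567, 567, 569, -850, -849, -846, -851, -851, -846, -848, -851, -852, -849, -849, -851, -852, -851, -850, -851, -848, -848, -850]
240 [-850, -852, -852, -849, 529, 574, 623, 624, -849, -850, -848, 705, 733, 735, -850, -849, -851, -849, -851, -850, -848, -851, -851, -851, -854]
```

```bash
python3 -m pendant '[{"angular":[0,0,0.12],"offset":[0,0,-0.03],"claw":1},{"angular":[0,0,0.251],"offset":[0,0,-0.06],"claw":1},{"angular":[0,0,0.251],"offset":[0,0,-0.06],"claw":1},{"angular":[0,0,0.251],"offset":[0,0,-0.06],"claw":1}]' 10; python3 -c "
from h import *
s=sensors.observe();print(s['eef_pos'],quat(s['orientation']).as_matrix().round(3),np.round(s['qpos'],2))"
```

```text
time: 2.25
eef_pos: [155.1, -604.9, 253.6]
orientation: [-0.0, -0.0, 1.0, 0.001]
ft_force: [-0.1, 0.2, -1.0]
opening: 86.9
finger_force: 0.0
[ 155.08238013 -604.9095184   253.63264516] [[-1.    -0.001 -0.   ]
 [-0.001  1.     0.001]
 [ 0.     0.001 -1.   ]] [-1.06  0.35  0.11 -0.   -1.33 -0.51]
```

```bash
python3 -m pendant '[{"angular":[0,0,0],"offset":[-0.028,0.050,0],"claw":1},{"angular":[0,0,0],"offset":[-0.056,0.100,0],"claw":1},{"angular":[0,0,0],"offset":[-0.085,0.15,0],"claw":1},{"angular":[0,0,0],"offset":[-0.113,0.20,0],"claw":1},{"angular":[0,0,0],"offset":[-0.141,0.25,0],"claw":1},{"angular":[0,0,0],"offset":[-0.17,0.30,0],"claw":1},{"angular":[0,0,0],"offset":[-0.20,0.35,0],"claw":1},{"angular":[0,0,0],"offset":[-0.23,0.40,0],"claw":1},{"angular":[0,0,0],"offset":[-0.26,0.45,0],"claw":1},{"angular":[0,0,0],"offset":[-0.285,0.50,0],"claw":1}]' && python3 -m pendant '[{"angular":[0,0,0],"offset":[0,0.050,0],"claw":1},{"angular":[0,0,0],"offset":[0,0.1,0],"claw":0.6},{"angular":[0,0,0],"offset":[0,0.14,0.01],"claw":0.4},{"angular":[0,0,0],"offset":[0,0.153,0.034],"claw":0.2},{"angular":[0,0,0],"offset":[0,0.153,0.034],"claw":0.1},{"angular":[0,0,0],"offset":[0,0.153,0.034],"claw":0.1}]'
```

```text
time: 3.5
eef_pos: [440.3, -103.6, 253.3]
orientation: [-0.001, -0.0, 1.0, -0.0]
ft_force: [1.0, 0.4, -0.2]
opening: 87.0
finger_force: 0.0
time: 4.25
eef_pos: [440.4, 47.0, 220.6]
orientation: [-0.0, 0.0, 1.0, -0.0]
ft_force: [-0.9, -0.0, 0.7]
opening: 50.2
finger_force: 0.0
```

```bash
python3 -m pendant '[{"angular":[0,0,0],"offset":[0,0,0.03],"claw":0.1},{"angular":[0,0,0],"offset":[0,0,0.055],"claw":0.1},{"angular":[0,0,0],"offset":[0,0,0.075],"claw":0.1},{"angular":[0,0,0],"offset":[0,0,0.086],"claw":0.1},{"angular":[0,0,0],"offset":[0,0,0.086],"claw":-0.1},{"angular":[0,0,0],"offset":[0,0,0.086],"claw":-0.25},{"angular":[0,0,0],"offset":[0,0,0.086],"claw":-0.35},{"angular":[0,0,0],"offset":[0,0,0.086],"claw":-0.42},{"angular":[0,0,0],"offset":[0,0,0.086],"claw":-0.6},{"angular":[0,0,0],"offset":[0,0,0.086],"claw":-0.6}]' 10
```

```text
time: 5.5
eef_pos: [440.3, 47.6, 134.5]
orientation: [0.0, 0.0, 1.0, 0.0]
ft_force: [-0.1, 0.6, 0.3]
opening: 18.7
finger_force: 0.0
```

```bash
python3 - <<'E'
from h import *
q=optics.camera('side'); t=optics.camera('top')
b=cv2.resize(q['color'][150:300,200:340],None,fx=4,fy=4,interpolation=cv2.INTER_CUBIC)[:,:,::-1]
cv2.imwrite('pics/c.png',b); print(sensors.observe()['opening'],sensors.observe()['finger_force'])
E
```

```text
18.18389702555538 0.0
```

View pics/c.png

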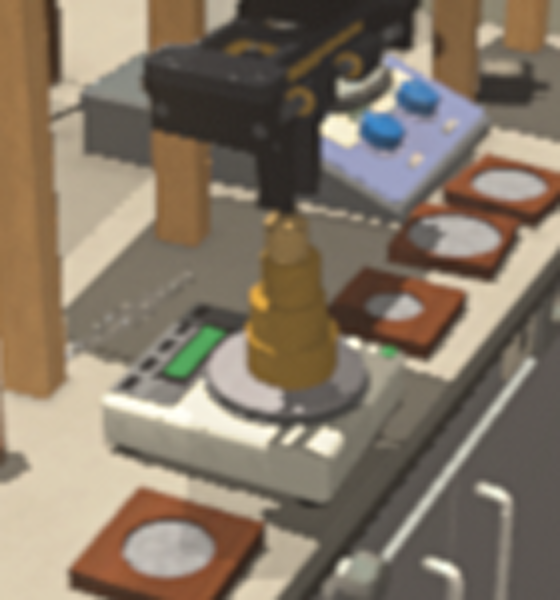

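```bash
python3 - <<'E'
from h import *
for n in('side','top'):
    p=optics.camera(n); w=cloud(p); g=w.reshape(-1,3); c=p['color'].reshape(-1,3).astype(int)
    near=(abs(g[:,0]-440)<70)&(abs(g[:,1]-47)<70)&(g[:,2]>52)
    dark=near&(c.max(1)<70); br=near&((c[:,0]-c[:,2])>50)
    for lo in range(52,260,8):
        r=[]
        for m in(dark,br):
            s=g[m&(g[:,2]>=lo)&(g[:,2]<lo+8)]
            r.append((len(s),np.percentile(s[:,:2],[5,95],axis=0).round().tolist()) if len(s)>3 else 0)
        print(n,lo,r)
E
```

```text
side 52 [0, (50, [[412.0, 53.0], [450.0, 73.0]])]
side 60 [0, (63, [[411.0, 49.0], [452.0, 73.0]])]
side 68 [0, (76, [[411.0, 32.0], [453.0, 73.0]])]
side 76 [0, (72, [[413.0, 41.0], [453.0, 73.0]])]
side 84 [0, (57, [[416.0, 48.0], [452.0, 73.0]])]
side 92 [0, (58, [[416.0, 52.0], [450.0, 72.0]])]
side 100 [0, (82, [[419.0, 47.0], [456.0, 71.0]])]
side 108 [0, (45, [[421.0, 48.0], [447.0, 66.0]])]
side 116 [0, (39, [[421.0, 49.0], [447.0, 65.0]])]
side 124 [0, (62, [[422.0, 43.0], [447.0, 65.0]])]
side 132 [0, (31, [[428.0, 48.0], [448.0, 61.0]])]
side 140 [0, (30, [[429.0, 51.0], [446.0, 60.0]])]
side 148 [0, (30, [[432.0, 46.0], [450.0, 60.0]])]
side 156 [0, 0]
side 164 [(44, [[429.0, 33.0], [448.0, 66.0]]), 0]
side 172 [(46, [[429.0, 34.0], [449.0, 65.0]]), 0]
side 180 [(47, [[429.0, 34.0], [447.0, 66.0]]), 0]
side 188 [(45, [[429.0, 34.0], [448.0, 68.0]]), 0]
side 196 [(36, [[429.0, 36.0], [442.0, 69.0]]), 0]
side 204 [(31, [[428.0, 35.0], [440.0, 71.0]]), 0]
side 212 [(12, [[428.0, 63.0], [433.0, 72.0]]), 0]
side 220 [(6, [[428.0, 63.0], [430.0, 74.0]]), 0]
side 228 [0, 0]
side
[... 352 characters left out ...]
1.0, 46.0]])]
top 76 [0, (7, [[413.0, 29.0], [421.0, 50.0]])]
top 84 [(4, [[414.0, 40.0], [417.0, 50.0]]), 0]
top 92 [0, (4, [[418.0, 54.0], [425.0, 64.0]])]
top 100 [0, (15, [[416.0, 42.0], [423.0, 61.0]])]
top 108 [0, 0]
top 116 [(4, [[418.0, 43.0], [419.0, 51.0]]), 0]
top 124 [(6, [[420.0, 45.0], [433.0, 64.0]]), (4, [[420.0, 45.0], [421.0, 55.0]])]
top 132 [0, 0]
top 140 [0, 0]
top 148 [0, 0]
top 156 [0, 0]
top 164 [0, 0]
top 172 [0, 0]
top 180 [0, 0]
top 188 [0, 0]
top 196 [0, 0]
top 204 [0, 0]
top 212 [0, 0]
top 220 [0, 0]
top 228 [0, 0]
top 236 [(5, [[401.0, 23.0], [401.0, 32.0]]), 0]
top 244 [(84, [[403.0, -16.0], [413.0, 113.0]]), 0]
top 252 [(124, [[401.0, 9.0], [413.0, 87.0]]), 0]
```

```bash
python3 -m pendant '[{"angular":[0,0,0],"offset":[0,0,-0.01],"claw":0},{"angular":[0,0,0],"offset":[0,0,-0.035],"claw":0.1},{"angular":[0,0,0],"offset":[0,0,-0.07],"claw":0.1},{"angular":[0,0,0],"offset":[0,0,-0.086],"claw":0.1},{"angular":[0,0,0],"offset":[0,0,-0.086],"claw":0.1},{"angular":[0,0,0],"offset":[0,0,-0.086],"claw":0.1}]'; python3 - <<'E'
from h import *
p=optics.camera('side'); w=cloud(p); g=w.reshape(-1,3); s=sensors.observe(); print(s['eef_pos'],s['opening'])
near=(abs(g[:,0]-440)<70)&(abs(g[:,1]-47)<100)&(g[:,2]>155)
for lo in range(155,330,6):
    t=g[near&(g[:,2]>=lo)&(g[:,2]<lo+6)]
    if len(t)>2: print(lo,len(t),np.percentile(t[:,:2],[5,50,95],axis=0).round().tolist())
b=cv2.resize(p['color'][130:280,200:340],None,fx=4,fy=4,interpolation=cv2.INTER_CUBIC)[:,:,::-1]
cv2.imwrite('pics/d.png',b)
E
```

```text
time: 6.45
eef_pos: [439.7, 47.4, 219.9]
orientation: [-0.001, 0.0, 1.0, -0.0]
ft_force: [-0.8, -0.4, -0.3]
opening: 47.4
finger_force: 0.0
[439.62546707  47.3132906  219.63464386] 47.842002311630644
155 17 [[435.0, 44.0], [439.0, 50.0], [445.0, 53.0]]
161 3 [[442.0, 47.0], [443.0, 48.0], [444.0, 53.0]]
245 28 [[429.0, 20.0], [438.0, 47.0], [450.0, 79.0]]
251 52 [[429.0, 19.0], [436.0, 70.0], [448.0, 80.0]]
257 56 [[428.0, 19.0], [438.0, 75.0], [449.0, 81.0]]
263 49 [[429.0, 19.0], [438.0, 70.0], [448.0, 80.0]]
269 58 [[428.0, 19.0], [436.0, 71.0], [449.0, 82.0]]
275 53 [[428.0, 15.0], [436.0, 24.0], [449.0, 82.0]]
281 57 [[428.0, 17.0], [435.0, 71.0], [449.0, 84.0]]
287 57 [[428.0, 17.0], [437.0, 72.0], [447.0, 85.0]]
293 51 [[428.0, 14.0], [432.0, 82.0], [447.0, 87.0]]
299 10 [[428.0, 10.0], [429.0, 17.0], [430.0, 56.0]]
305 8 [[428.0, 9.0], [429.0, 15.0], [430.0, 19.0]]
311 8 [[425.0, -1.0], [426.0, 12.0], [429.0, 18.0]]
317 106 [[403.0, -33.0], [428.0, 133.0], [471.0, 135.0]]
323 191 [[401.0, -31.0], [418.0, 132.0], [468.0, 135.0]]
329 216 [[401.0, -32.0], [408.0, 109.0], [468.0, 135.0]]
```

View pics/d.png

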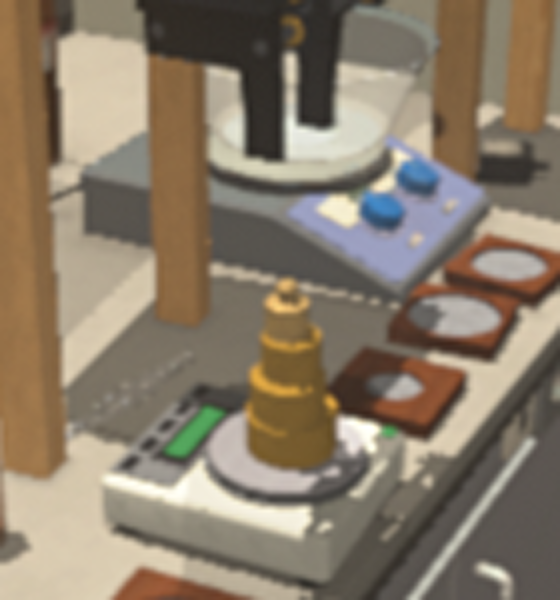

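```bash
python3 - <<'E'
from h import *
p=optics.camera('side'); w=cloud(p); K=np.array(p['mtx']); M=quat(p['orientation']).as_matrix(); o=np.array(p['position'])
gray=cv2.cvtColor(p['color'],cv2.COLOR_RGB2GRAY).astype(int)
for u in list(range(262,272))+list(range(276,284)):
    vs=[v for v in range(145,180) if gray[v,u]<60 and abs(w[v,u,0]-440)<40 and 230<w[v,u,2]<300]
    if not vs: continue
    v=max(vs)
    col=gray[v-2:v+5,u]
    c=np.array([(u-K[0,2])/K[0,0],-(v+0.5-K[1,2])/K[1,1],-1.])@M.T
    y=np.median(w[v-4:v,u,1]); X=o+c*(y-o[1])/c[1]
    print(u,v,col,w[v-1,u].round(),w[v,u].round(),X.round(1))
E
```

```text
262 168 [ 46  43  59 127 197 209 204] [446.  82. 255.] [449.  77. 250.] [447.4  79.4 250.3]
263 168 [ 45  42  57 125 197 209 206] [446.  78. 254.] [446.  77. 251.] [444.7  79.8 250.9]
264 168 [ 47  44  56 123 195 209 207] [442.  79. 255.] [444.  77. 251.] [442.8  78.8 251. ]
265 168 [ 48  45  53 106 175 206 208] [440.  79. 255.] [440.  79. 253.] [440.1  79.3 251.7]
266 168 [ 48  45  45  72 140 198 209] [438.  79. 256.] [437.  81. 254.] [437.6  79.4 252.2]
267 169 [ 47  43  59 128 197 209 200] [435.  80. 254.] [435.  79. 251.] [434.9  79.9 250.6]
268 169 [ 45  42  55 122 193 208 204] [433.  80. 254.] [433.  79. 252.] [432.5  79.8 251. ]
269 169 [ 45  43  50 108 178 204 206] [430.  80. 255.] [430.  80. 253.] [430.1  79.9 251.5]
276 159 [ 48  47  44  61 137 218 230] [443.  23. 257.] [444.  22. 253.] [442.7  23.4 253. ]
277 160 [ 51  49  55 113 192 228 229] [442.  21. 253.] [440.  24. 252.] [441.1  21.6 250.2]
278 160 [ 50  48  49  90 168 227 230] [439.  21. 254.] [439.  20. 251.] [438.2  22.3 251. ]
279 160 [ 51  49  47  76 154 227 230] [434.  25. 256.] [435.  23. 253.] [435.5  22.7 251.6]
280 160 [ 51  49  46  68 148 226 231] [435.  19. 254.] [433.  22. 253.] [433.1  22.5 252. ]
281 160 [ 46  44  44  74 154 225 228] [430.  23. 256.] [430.  23. 254.] [430.1  23.6 252.9]
282 159 [ 61  59  57  60 100 174 225] [431.  17. 257.] [430.  19. 255.] [429.9  19.  253.8]
283 145 [45 45 53 65 70 72 75] [429.  18. 290.] [429.  17. 287.] [428.5  18.1 286.6]
```

```bash
python3 -m pendant '[{"angular":[0,0,0],"offset":[0,0,0.04],"claw":0.1},{"angular":[0,0,0],"offset":[0,0,0.075],"claw":0.1},{"angular":[0,0,0],"offset":[0,0,0.10],"claw":0.1},{"angular":[0,0,0],"offset":[0,0,0.112],"claw":0.1},{"angular":[0,0,0],"offset":[0,0,0.112],"claw":-0.1},{"angular":[0,0,0],"offset":[0,0,0.112],"claw":-0.25},{"angular":[0,0,0],"offset":[0,0,0.112],"claw":-0.35},{"angular":[0,0,0],"offset":[0,0,0.112],"claw":-0.42},{"angular":[0,0,0],"offset":[0,0,0.112],"claw":-0.6},{"angular":[0,0,0],"offset":[0,0,0.112],"claw":-0.6}]' 10
```

```text
time: 7.8
eef_pos: [440.6, 47.6, 108.9]
orientation: [0.0, 0.0, 1.0, 0.0]
ft_force: [-0.8, -0.1, 2.7]
opening: 24.9
finger_force: 10.0
```

```bash
python3 -m pendant '[{"angular":[0,0,0],"offset":[0,0,-0.01],"claw":-0.6},{"angular":[0,0,0],"offset":[0,0,-0.03],"claw":-0.6},{"angular":[0,0,0],"offset":[0,-0.02,-0.055],"claw":-0.6},{"angular":[0,0,0],"offset":[0,-0.05,-0.06],"claw":-0.6},{"angular":[0,0,0],"offset":[0,-0.085,-0.06],"claw":-0.6},{"angular":[0,0,0],"offset":[0,-0.12,-0.06],"claw":-0.6},{"angular":[0,0,0],"offset":[0,-0.145,-0.05],"claw":-0.6},{"angular":[0,0,0],"offset":[0,-0.1575,-0.02],"claw":-0.6},{"angular":[0,0,0],"offset":[0,-0.1575,0.01],"claw":-0.6},{"angular":[0,0,0],"offset":[0,-0.1575,0.04],"claw":-0.6}]' && python3 -m pendant '[{"angular":[0,0,0],"offset":[0,0,0.03],"claw":-0.6},{"angular":[0,0,0],"offset":[0,0,0.045],"claw":-0.6},{"angular":[0,0,0],"offset":[0,0,0.045],"claw":-0.6}]' && python3 - <<'E'
from h import *
for n in('side','top'):
    p=optics.camera(n)
    for d in models.silhouettes('knob_weight',p)[:2]:
        q=cloud(p)[d['pixels']];print(n,d['conf'],d['pixels'].sum(),np.nanpercentile(q,[3,50,97],axis=0).round(1).tolist())
    if n=='side':
        cv2.imwrite('pics/e.png',cv2.resize(p['color'][150:300,220:380],None,fx=4,fy=4,interpolation=cv2.INTER_CUBIC)[:,:,::-1])
E
```

```text
time: 9.05
eef_pos: [440.3, -110.3, 68.1]
orientation: [0.0, 0.0, 1.0, 0.0]
ft_force: [-0.5, 0.6, -1.9]
opening: 24.9
finger_force: 10.0
time: 9.43
eef_pos: [439.4, -110.1, 22.8]
orientation: [-0.001, 0.0, 1.0, -0.0]
ft_force: [0.1, -0.6, -0.1]
opening: 24.9
finger_force: 10.0
```

View pics/e.png

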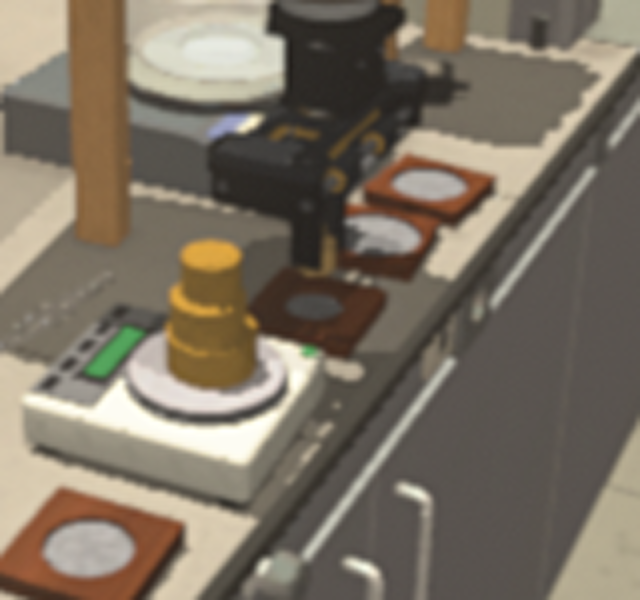

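```bash
python3 -m pendant '[{"angular":[0,0,0],"offset":[0,0,0.015],"claw":-0.6},{"angular":[0,0,0],"offset":[0,0,0.026],"claw":-0.6},{"angular":[0,0,0],"offset":[0,0,0.031],"claw":-0.6},{"angular":[0,0,0],"offset":[0,0,0.031],"claw":-0.6}]'
```

```text
time: 10.12
eef_pos: [440.2, -110.0, -7.7]
orientation: [-0.0, 0.0, 1.0, -0.0]
ft_force: [0.5, -0.4, 0.4]
opening: 25.0
finger_force: 10.0
```

```bash
python3 -m pendant '[{"angular":[0,0,0],"offset":[0,0,0.0015],"claw":-0.6},{"angular":[0,0,0],"offset":[0,0,0.0015],"claw":-0.6}]'; python3 -m pendant '[{"angular":[0,0,0],"offset":[0,0,0],"claw":-0.38},{"angular":[0,0,0],"offset":[0,0,0],"claw":-0.3},{"angular":[0,0,0],"offset":[0,0,0],"claw":0},{"angular":[0,0,0],"offset":[0,0,0],"claw":0.1},{"angular":[0,0,0],"offset":[0,0,0],"claw":0.1},{"angular":[0,0,0],"offset":[0,0,-0.03],"claw":0.1},{"angular":[0,0,0],"offset":[0,0,-0.08],"claw":0.3},{"angular":[0,0,0],"offset":[0,0,-0.14],"claw":0.3},{"angular":[0,0,0],"offset":[0,0,-0.18],"claw":0.3},{"angular":[0,0,0],"offset":[0,0,-0.18],"claw":0.3}]' && python3 - <<'E'
from h import *
for n in('side','top'):
    p=optics.camera(n);w=cloud(p)
    for d in models.silhouettes('knob_weight',p)[:2]:
        q=w[d['pixels']];print(n,d['conf'],d['pixels'].sum(),np.nanpercentile(q,[3,50,97],axis=0).round(1).tolist())
    g=w.reshape(-1,3); c=g[(abs(g[:,0]-440)<25)&(abs(g[:,1]+110)<25)&(g[:,2]>18)];print(n,np.percentile(c,[3,50,97],axis=0).round(1).tolist() if len(c) else 0)
    if n=='side':
        cv2.imwrite('pics/f.png',cv2.resize(p['color'][170:300,220:360],None,fx=4,fy=4,interpolation=cv2.INTER_CUBIC)[:,:,::-1])
E
```

```text
time: 10.38
eef_pos: [440.4, -110.0, -8.9]
orientation: [0.0, 0.0, 1.0, 0.0]
ft_force: [0.2, 0.5, 0.4]
opening: 25.3
finger_force: 10.0
time: 11.62
eef_pos: [442.5, -109.9, 174.5]
orientation: [0.004, -0.0, 1.0, 0.0]
ft_force: [-0.8, -0.2, -1.1]
opening: 56.1
finger_force: 0.0
side [[415.5, -125.5, 25.9], [436.5, -96.7, 335.0], [461.6, -86.3, 387.5]]
top [[418.6, -133.4, 561.0], [450.7, -109.6, 782.3], [463.8, -86.5, 808.9]]
```

View pics/f.png

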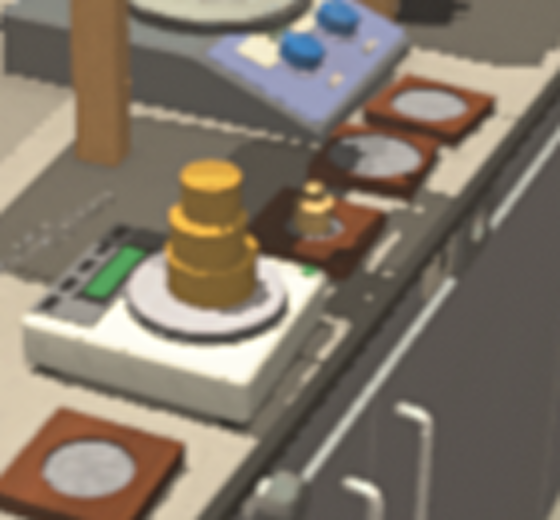

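```bash
python3 -m pendant '[{"angular":[0,0,0],"offset":[0,0.04,0],"claw":0.3},{"angular":[0,0,0],"offset":[0,0.09,0],"claw":0.3},{"angular":[0,0,0],"offset":[0.002,0.135,0],"claw":0.3},{"angular":[0,0,0],"offset":[0.002,0.1566,0],"claw":0.3},{"angular":[0,0,0],"offset":[0.002,0.1566,0.01],"claw":0.3},{"angular":[0,0,0],"offset":[0.002,0.1566,0.05],"claw":0.3},{"angular":[0,0,0],"offset":[0.002,0.1566,0.078],"claw":0.3},{"angular":[0,0,0],"offset":[0.002,0.1566,0.090],"claw":0.3},{"angular":[0,0,0],"offset":[0.002,0.1566,0.090],"claw":0.3}]' && python3 -m pendant '[{"angular":[0,0,0],"offset":[0,0,0],"claw":0.1},{"angular":[0,0,0],"offset":[0,0,0],"claw":0},{"angular":[0,0,0],"offset":[0,0,0],"claw":-0.08},{"angular":[0,0,0],"offset":[0,0,0],"claw":-0.14},{"angular":[0,0,0],"offset":[0,0,0],"claw":-0.2},{"angular":[0,0,0],"offset":[0,0,0],"claw":-0.4},{"angular":[0,0,0],"offset":[0,0,0],"claw":-0.4}]' 20
```

```text
time: 12.95
eef_pos: [437.6, 45.7, 80.0]
orientation: [-0.001, 0.0, 1.0, -0.001]
ft_force: [-0.0, -0.5, 0.6]
opening: 56.1
finger_force: 0.0
time: 13.82
eef_pos: [438.7, 47.1, 81.2]
orientation: [0.0, 0.0, 1.0, 0.0]
ft_force: [-0.3, 3.8, 1.6]
opening: 35.7
finger_force: 20.0
```

```bash
python3 -m pendant '[{"angular":[0,0,0],"offset":[0,0,-0.008],"claw":-0.4},{"angular":[0,0,0],"offset":[0,0,-0.025],"claw":-0.4},{"angular":[0,0,0],"offset":[0,0.01,-0.045],"claw":-0.4},{"angular":[0,0,0],"offset":[0,0.035,-0.05],"claw":-0.4},{"angular":[0,0,0],"offset":[0,0.07,-0.05],"claw":-0.4},{"angular":[0,0,0],"offset":[0,0.105,-0.05],"claw":-0.4},{"angular":[0,0,0],"offset":[0,0.13,-0.05],"claw":-0.4},{"angular":[0,0,0],"offset":[0,0.1396,-0.03],"claw":-0.4},{"angular":[0,0,0],"offset":[0,0.1396,0],"claw":-0.4},{"angular":[0,0,0],"offset":[0,0.1396,0.03],"claw":-0.4}]' && python3 -m pendant '[{"angular":[0,0,0],"offset":[0,0,0.03],"claw":-0.4},{"angular":[0,0,0],"offset":[0,0,0.05],"claw":-0.4},{"angular":[0,0,0],"offset":[0,0,0.057],"claw":-0.4},{"angular":[0,0,0],"offset":[0,0,0.060],"claw":-0.4},{"angular":[0,0,0],"offset":[0,0,0.0605],"claw":-0.4},{"angular":[0,0,0],"offset":[0,0,0.0605],"claw":-0.4}]'
```

```text
time: 15.08
eef_pos: [437.8, 185.8, 50.1]
orientation: [-0.0, 0.0, 1.0, -0.0]
ft_force: [0.2, -0.3, -2.8]
opening: 35.4
finger_force: 20.0
time: 15.82
eef_pos: [438.7, 186.6, -8.8]
orientation: [0.001, 0.0, 1.0, 0.0]
ft_force: [0.4, -0.8, -2.0]
opening: 35.7
finger_force: 20.0
```

```bash
python3 -m pendant '[{"angular":[0,0,0],"offset":[0,0,0.001],"claw":-0.4},{"angular":[0,0,0],"offset":[0,0,0.001],"claw":-0.4}]'; python3 -m pendant '[{"angular":[0,0,0],"offset":[0,0,0],"claw":-0.15},{"angular":[0,0,0],"offset":[0,0,0],"claw":-0.1},{"angular":[0,0,0],"offset":[0,0,0],"claw":0.1},{"angular":[0,0,0],"offset":[0,0,0],"claw":0.3},{"angular":[0,0,0],"offset":[0,0,0],"claw":0.3},{"angular":[0,0,0],"offset":[0,0,-0.03],"claw":0.3},{"angular":[0,0,0],"offset":[0,0,-0.08],"claw":0.5},{"angular":[0,0,0],"offset":[0,0,-0.14],"claw":0.5},{"angular":[0,0,0],"offset":[0,0,-0.18],"claw":0.5},{"angular":[0,0,0],"offset":[0,0,-0.18],"claw":0.5}]' && python3 - <<'E'
from h import *
from scipy.optimize import least_squares
p=optics.camera('side');w=cloud(p)
cv2.imwrite('pics/g.png',cv2.resize(p['color'][190:320,210:350],None,fx=4,fy=4,interpolation=cv2.INTER_CUBIC)[:,:,::-1])
g=w.reshape(-1,3)
for lo,hi,r,c0 in((54,74,28,(438,46)),(80,100,23,(438,47)),(18,32,18,(438,186)),(16,28,13,(440,-110))):
    s=g[(abs(g[:,0]-c0[0])<40)&(abs(g[:,1]-c0[1])<40)&(g[:,2]>lo)&(g[:,2]<hi)]
    f=least_squares(lambda c:np.hypot(s[:,0]-c[0],s[:,1]-c[1])-r,c0,loss='soft_l1'); print(lo,len(s),f.x.round(1),abs(f.fun).mean().round(1))
s=g[(abs(g[:,0]-438)<16)&(abs(g[:,1]-186)<16)&(g[:,2]<60)&(g[:,2]>30)];A=np.c_[s[:,:2]-[438,186],np.ones(len(s))];print('top plane',len(s),np.linalg.lstsq(A,s[:,2],rcond=None)[0].round(3))
s=g[(abs(g[:,0]-438.5)<20)&(abs(g[:,1]-48)<20)&(g[:,2]<110)&(g[:,2]>98)];print('medium top',len(s),s.mean(0))
E
```

```text
time: 16.08
eef_pos: [438.3, 186.3, -10.3]
orientation: [0.0, 0.0, 1.0, 0.0]
ft_force: [0.0, -0.9, -2.2]
opening: 35.4
finger_force: 20.0
time: 17.32
eef_pos: [440.1, 187.6, 173.1]
orientation: [0.003, -0.0, 1.0, 0.003]
ft_force: [0.3, 1.2, -0.4]
opening: 65.2
finger_force: 0.0
54 165 [438.5  44.6] 0.8
80 139 [438.5  48.6] 0.8
18 84 [438.4 184.8] 0.8
16 45 [ 440.9 -110.9] 7.2
top plane 134 [ 2.6000e-02 -5.6000e-02  3.5758e+01]
medium top 137 [437.77514511  49.90779547 102.07477974]
```

View pics/g.png

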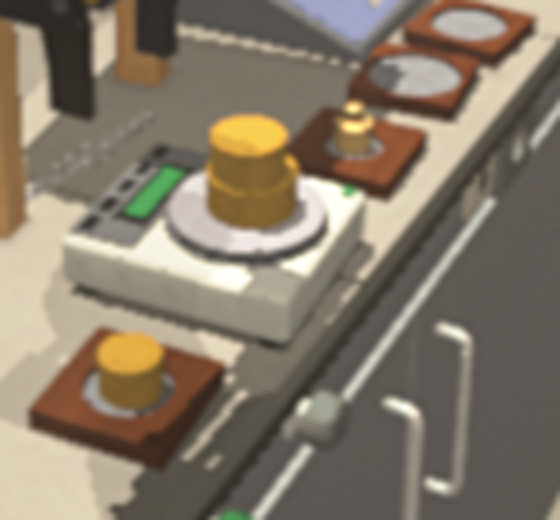

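```bash
python3 -m pendant '[{"angular":[0,0,0],"offset":[0,-0.04,0],"claw":0.55},{"angular":[0,0,0],"offset":[0,-0.08,0],"claw":0.55},{"angular":[0,0,0],"offset":[0,-0.12,0],"claw":0.55},{"angular":[0,0,0],"offset":[0,-0.1376,0],"claw":0.55},{"angular":[0,0,0],"offset":[0,-0.1376,0.02],"claw":0.55},{"angular":[0,0,0],"offset":[0,-0.1376,0.06],"claw":0.55},{"angular":[0,0,0],"offset":[0,-0.1376,0.095],"claw":0.55},{"angular":[0,0,0],"offset":[0,-0.1376,0.110],"claw":0.55},{"angular":[0,0,0],"offset":[0,-0.1376,0.1145],"claw":0.55},{"angular":[0,0,0],"offset":[0,-0.1376,0.1145],"claw":0.5}]' && python3 -m pendant '[{"angular":[0,0,0],"offset":[0,0,0],"claw":0.3},{"angular":[0,0,0],"offset":[0,0,0],"claw":0.2},{"angular":[0,0,0],"offset":[0,0,0],"claw":0.13},{"angular":[0,0,0],"offset":[0,0,0],"claw":0.07},{"angular":[0,0,0],"offset":[0,0,0],"claw":0},{"angular":[0,0,0],"offset":[0,0,0],"claw":-0.2},{"angular":[0,0,0],"offset":[0,0,0],"claw":-0.2}]' 30
```

```text
time: 18.62
eef_pos: [438.3, 48.8, 54.7]
orientation: [-0.0, -0.0, 1.0, -0.0]
ft_force: [0.7, 0.6, 0.3]
opening: 66.3
finger_force: 0.0
time: 19.5
eef_pos: [438.8, 49.1, 55.2]
orientation: [0.001, -0.0, 1.0, 0.0]
ft_force: [-0.5, 3.4, 3.3]
opening: 45.5
finger_force: 30.0
```

```bash
python3 -m pendant '[{"angular":[0,0,0],"offset":[0,0,-0.008],"claw":-0.2},{"angular":[0,0,0],"offset":[0,0,-0.025],"claw":-0.2},{"angular":[0,0,0],"offset":[0,-0.01,-0.045],"claw":-0.2},{"angular":[0,0,0],"offset":[0,-0.035,-0.06],"claw":-0.2},{"angular":[0,0,0],"offset":[0,-0.07,-0.07],"claw":-0.2},{"angular":[0,0,0],"offset":[0,-0.11,-0.07],"claw":-0.2},{"angular":[0,0,0],"offset":[0,-0.15,-0.07],"claw":-0.2},{"angular":[0,0,0],"offset":[0,-0.19,-0.07],"claw":-0.2},{"angular":[0,0,0],"offset":[0,-0.23,-0.07],"claw":-0.2},{"angular":[0,0,0],"offset":[0,-0.27,-0.07],"claw":-0.2}]' && python3 -m pendant '[{"angular":[0,0,0],"offset":[0,-0.04,0],"claw":-0.2},{"angular":[0,0,0],"offset":[0,-0.08,0],"claw":-0.2},{"angular":[0,0,0],"offset":[-0.0006,-0.1,0],"claw":-0.2},{"angular":[0,0,0],"offset":[-0.0006,-0.1087,0.01],"claw":-0.2},{"angular":[0,0,0],"offset":[-0.0006,-0.1087,0.04],"claw":-0.2},{"angular":[0,0,0],"offset":[-0.0006,-0.1087,0.08],"claw":-0.2},{"angular":[0,0,0],"offset":[-0.0006,-0.1087,0.11],"claw":-0.2},{"angular":[0,0,0],"offset":[-0.0006,-0.1087,0.128],"claw":-0.2},{"angular":[0,0,0],"offset":[-0.0006,-0.1087,0.135],"claw":-0.2},{"angular":[0,0,0],"offset":[-0.0006,-0.1087,0.135],"claw":-0.2}]'
```

```text
time: 20.75
eef_pos: [436.5, -222.7, 124.3]
orientation: [-0.001, 0.0, 1.0, 0.0]
ft_force: [0.7, 0.6, -2.8]
opening: 45.3
finger_force: 30.0
time: 22.0
eef_pos: [438.9, -329.5, -9.9]
orientation: [-0.0, -0.0, 1.0, 0.0]
ft_force: [-0.1, -0.5, -3.4]
opening: 45.0
finger_force: 30.0
```

```bash
python3 -m pendant '[{"angular":[0,0,0],"offset":[0,0,0.001],"claw":-0.2},{"angular":[0,0,0],"offset":[0,0,0.001],"claw":-0.2}]'; python3 -m pendant '[{"angular":[0,0,0],"offset":[0,0,0],"claw":0.08},{"angular":[0,0,0],"offset":[0,0,0],"claw":0.15},{"angular":[0,0,0],"offset":[0,0,0],"claw":0.3},{"angular":[0,0,0],"offset":[0,0,0],"claw":0.5},{"angular":[0,0,0],"offset":[0,0,0],"claw":0.5},{"angular":[0,0,0],"offset":[0,0,-0.03],"claw":0.5},{"angular":[0,0,0],"offset":[0,0,-0.08],"claw":0.75},{"angular":[0,0,0],"offset":[0,0,-0.13],"claw":0.75},{"angular":[0,0,0],"offset":[0,0,-0.16],"claw":0.75},{"angular":[0,0,0],"offset":[0,0,-0.16],"claw":0.75}]' && python3 - <<'E'
from h import *
from scipy.optimize import least_squares
p=optics.camera('side');w=cloud(p)
cv2.imwrite('pics/i.png',cv2.resize(p['color'][170:300,220:360],None,fx=4,fy=4,interpolation=cv2.INTER_CUBIC)[:,:,::-1])
g=w.reshape(-1,3)
for lo,hi,r,c0 in((54,74,28,(438,46)),(18,32,23,(438,-330)),):
    s=g[(abs(g[:,0]-c0[0])<35)&(abs(g[:,1]-c0[1])<35)&(g[:,2]>lo)&(g[:,2]<hi)]
    f=least_squares(lambda c:np.hypot(s[:,0]-c[0],s[:,1]-c[1])-r,c0,loss='soft_l1'); print(lo,len(s),f.x.round(1),abs(f.fun).mean().round(1))
s=g[(abs(g[:,0]-438.5)<22)&(abs(g[:,1]-46)<22)&(g[:,2]<110)&(g[:,2]>70)];print('large top',len(s),s.mean(0))
E
```

```text
time: 22.25
eef_pos: [439.2, -330.1, -10.7]
orientation: [0.001, 0.0, 1.0, -0.0]
ft_force: [-0.1, 0.2, -2.6]
opening: 45.5
finger_force: 30.0
time: 23.5
eef_pos: [440.4, -330.8, 151.9]
orientation: [0.003, -0.0, 1.0, -0.001]
ft_force: [0.8, -0.0, -0.4]
opening: 76.0
finger_force: 0.0
54 163 [438.6  44.6] 0.9
18 56 [ 439.1 -331.5] 1.3
large top 184 [437.13612606  48.03523232  76.06525517]
```

View pics/i.png

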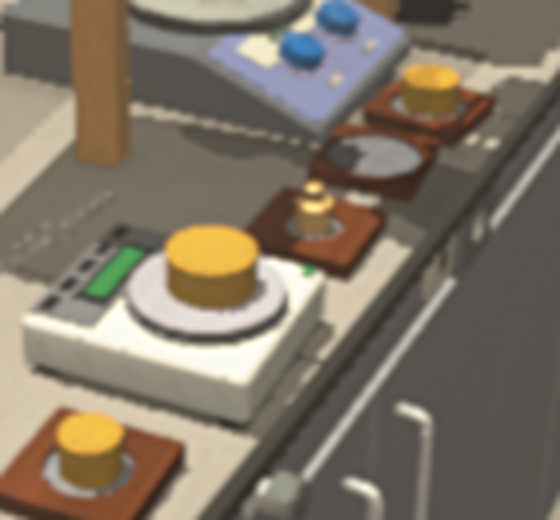

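```bash
python3 -m pendant '[{"angular":[0,0,0],"offset":[0,0.045,0],"claw":0.85},{"angular":[0,0,0],"offset":[0,0.095,0],"claw":0.85},{"angular":[0,0,0],"offset":[0,0.145,0],"claw":0.85},{"angular":[0,0,0],"offset":[0,0.195,0],"claw":0.85},{"angular":[0,0,0],"offset":[0,0.245,0],"claw":0.85},{"angular":[0,0,0],"offset":[0,0.295,0],"claw":0.85},{"angular":[0,0,0],"offset":[0,0.34,0],"claw":0.85},{"angular":[0,0,0],"offset":[0,0.375,0],"claw":0.85},{"angular":[0,0,0],"offset":[0,0.375,0],"claw":0.85},{"angular":[0,0,0],"offset":[0,0.375,0.02],"claw":0.85}]' && python3 -m pendant '[{"angular":[0,0,0],"offset":[0,0,0.04],"claw":0.85},{"angular":[0,0,0],"offset":[0,0,0.075],"claw":0.85},{"angular":[0,0,0],"offset":[0,0,0.093],"claw":0.85},{"angular":[0,0,0],"offset":[0,0,0.1005],"claw":0.85},{"angular":[0,0,0],"offset":[0,0,0.1005],"claw":0.6},{"angular":[0,0,0],"offset":[0,0,0.1005],"claw":0.45},{"angular":[0,0,0],"offset":[0,0,0.1005],"claw":0.35},{"angular":[0,0,0],"offset":[0,0,0.1005],"claw":0.25},{"angular":[0,0,0],"offset":[0,0,0.1005],"claw":0},{"angular":[0,0,0],"offset":[0,0,0.1005],"claw":0}]' 35
```

```text
time: 24.8
eef_pos: [439.1, 45.1, 128.6]
orientation: [0.0, -0.0, 1.0, 0.0]
ft_force: [-0.7, -1.1, 0.1]
opening: 80.6
finger_force: 0.0
time: 26.05
eef_pos: [439.4, 45.4, 28.9]
orientation: [0.001, 0.0, 1.0, 0.0]
ft_force: [-1.6, 3.0, 4.1]
opening: 55.0
finger_force: 35.0
```

```bash
python3 -m pendant '[{"angular":[0,0,0],"offset":[0,0,-0.008],"claw":0},{"angular":[0,0,0],"offset":[0,0,-0.025],"claw":0},{"angular":[0,0,0],"offset":[0,0,-0.045],"claw":0},{"angular":[0,0,0],"offset":[0,-0.025,-0.06],"claw":0},{"angular":[0,0,0],"offset":[0,-0.06,-0.07],"claw":0},{"angular":[0,0,0],"offset":[0,-0.1,-0.07],"claw":0},{"angular":[0,0,0],"offset":[0,-0.14,-0.07],"claw":0},{"angular":[0,0,0],"offset":[0,-0.18,-0.07],"claw":0},{"angular":[0,0,0],"offset":[-0.002,-0.22,-0.07],"claw":0},{"angular":[0,0,0],"offset":[-0.0046,-0.25,-0.07],"claw":0}]' && python3 -m pendant '[{"angular":[0,0,0],"offset":[0,-0.015,0],"claw":0},{"angular":[0,0,0],"offset":[0,-0.0228,0],"claw":0},{"angular":[0,0,0],"offset":[0,-0.0228,0.015],"claw":0},{"angular":[0,0,0],"offset":[0,-0.0228,0.045],"claw":0},{"angular":[0,0,0],"offset":[0,-0.0228,0.075],"claw":0},{"angular":[0,0,0],"offset":[0,-0.0228,0.095],"claw":0},{"angular":[0,0,0],"offset":[0,-0.0228,0.105],"claw":0},{"angular":[0,0,0],"offset":[0,-0.0228,0.109],"claw":0},{"angular":[0,0,0],"offset":[0,-0.0228,0.1095],"claw":0},{"angular":[0,0,0],"offset":[0,-0.0228,0.1095],"claw":0}]'
```

```text
time: 27.3
eef_pos: [441.7, -206.5, 97.6]
orientation: [-0.002, 0.001, 1.0, 0.0]
ft_force: [-0.4, -0.7, -4.2]
opening: 55.3
finger_force: 35.0
time: 28.55
eef_pos: [444.0, -228.0, -10.4]
orientation: [0.001, 0.0, 1.0, -0.0]
ft_force: [-0.0, 0.8, -4.5]
opening: 55.9
finger_force: 35.0
```

```bash
python3 -m pendant '[{"angular":[0,0,0],"offset":[0,0,0.0006],"claw":0},{"angular":[0,0,0],"offset":[0,0,0.0006],"claw":0}]'; python3 -m pendant '[{"angular":[0,0,0],"offset":[0,0,0],"claw":0.32},{"angular":[0,0,0],"offset":[0,0,0],"claw":0.38},{"angular":[0,0,0],"offset":[0,0,0],"claw":0.55},{"angular":[0,0,0],"offset":[0,0,0],"claw":0.75},{"angular":[0,0,0],"offset":[0,0,0],"claw":0.75},{"angular":[0,0,0],"offset":[0,0,-0.03],"claw":0.75},{"angular":[0,0,0],"offset":[0,0,-0.08],"claw":0.75},{"angular":[0,0,0],"offset":[0,0,-0.14],"claw":0.75},{"angular":[0,0,0],"offset":[0,0,-0.2],"claw":0.75},{"angular":[0,0,0],"offset":[0,0,-0.25],"claw":0.75}]' && python3 -m pendant '[{"angular":[0,0,0],"offset":[0.06,0,0],"claw":0.75},{"angular":[0,0,0],"offset":[0.08,0,0],"claw":0.75},{"angular":[0,0,0],"offset":[0.08,0,0],"claw":0.75}]' && python3 - <<'E'
from h import *
from scipy.optimize import least_squares
p=optics.camera('side');w=cloud(p)
cv2.imwrite('pics/j.png',cv2.resize(p['color'][150:320,170:370],None,fx=3.5,fy=3.5,interpolation=cv2.INTER_CUBIC)[:,:,::-1])
g=w.reshape(-1,3)
for lo,hi,r,c0 in((18,33,18,(439,186)),(18,28,13,(440,-110)),(18,33,28,(443,-228)),(18,33,23,(439,-330))):
    c0=np.array(c0); m=np.hypot(g[:,0]-c0[0],g[:,1]-c0[1])<r+5
    s=g[m&(g[:,2]>lo)&(g[:,2]<hi)]
    f=least_squares(lambda c:np.hypot(s[:,0]-c[0],s[:,1]-c[1])-r,c0,loss='soft_l1')
    t=g[(np.hypot(g[:,0]-f.x[0],g[:,1]-f.x[1])<r-2)&(g[:,2]>lo+12)&(g[:,2]<50)]; A=np.c_[t[:,:2]-f.x,np.ones(len(t))]
    print(r,len(s),f.x.round(1),abs(f.fun).mean().round(1),'top',np.linalg.lstsq(A,t[:,2],rcond=None)[0].round(3))
E
```

```text
time: 28.8
eef_pos: [443.9, -228.0, -11.0]
orientation: [0.001, 0.0, 1.0, -0.0]
ft_force: [-0.3, 0.5, -0.0]
opening: 55.4
finger_force: 35.0
time: 30.05
eef_pos: [443.4, -227.9, 241.1]
orientation: [0.001, 0.0, 1.0, -0.0]
ft_force: [0.7, -0.1, -0.4]
opening: 76.2
finger_force: 0.0
time: 30.42
eef_pos: [362.3, -227.9, 238.6]
orientation: [0.0, 0.0, 1.0, -0.0]
ft_force: [0.6, 0.5, -0.2]
opening: 76.2
finger_force: 0.0
18 86 [438.2 185. ] 0.8 top [ 1.7000e-02 -9.0000e-03  3.5939e+01]
13 27 [ 441.2 -111.3] 1.1 top [ 1.5200e-01 -2.0000e-03  3.6253e+01]
28 90 [ 443.2 -229.5] 1.2 top [ 2.1000e-02 -1.3000e-02  3.6102e+01]
23 58 [ 438.9 -331.4] 1.7 top [5.0000e-03 1.0000e-03 3.5891e+01]
```

View pics/j.png

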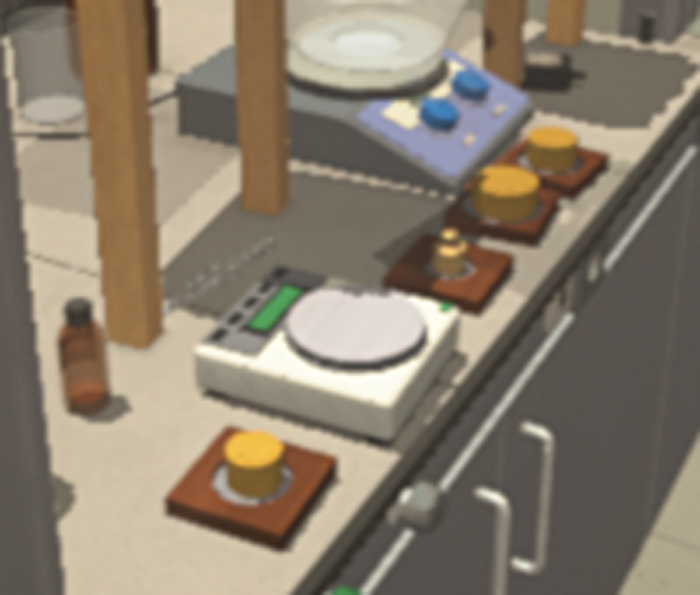

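All four weights stand flat, with tops at about 36 mm (10 mm floor plus 26 mm), each in its own well. The pan is empty and the bottle is where it was.

```bash
python3 -c "
from station import arm
print(arm.hand_in())"
```

```text
the job is handed in; nothing more can be done
None
```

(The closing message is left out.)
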